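# Refit the access panel of the dust-extractor filter box and hold it on its seal

## Robot

A 6-joint arm with a two-finger parallel gripper is mounted at the origin on a cart in front of the work surface, level with it; the furniture and walls round the work are solid. World frame = base frame: x ahead of the robot, y to its left, z up, the work surface at z = 0. Lengths are in m, angles in rad, forces in N, time in s.
With the tool pointing down it reaches from about 0.225 to 0.725 m from the base axis. Payload 3.1 kg.
Tool frame: the origin (TCP) lies on the centre line of the jaws, within the pads' length; the fingertips stand 17 mm ahead of it and the grasp point (between the pads) lies 2 mm behind it; z points along the fingers, y is the line along which they close (so a half turn about z gives the same grasp; the last joint's range is limited). The gripper opens to 85 mm and grips with 20 to 120 N. Pads are 22 mm wide; open, the fingers measure 114 mm over their backs; the gripper's body (76 mm by 85 mm) begins 54 mm behind the grasp point. The pads swing forward as they close: fully open they stand 13 mm farther back than shut.
Start: joints at [-1.365, 0.048, 0.099, 1.622, 0, 1.443], TCP at [0.172, -0.496, 0.248] pointing down, gripper open.
Joint ranges: [-2.91, 2.91], [-0.99, 1.94], [-1.21, 1.42], [-2.12, 2.29], [-1.49, 1.47], [-3.14, 3.14]. Speed limits (rad/s): [2.79, 2.79, 3.14, 3.14, 3.14, 3.14].

## Interface

Orientations are given as a unit quaternion [x, y, z, w].
In Python, from plant import read_state, camera, camera_params, close_job gives the robot as it stands.
- The arm moves only by the shell command python3 -m pendant 'ROWS'. ROWS is JSON, a list of rows, each an object of numbers: "dx", "dy", "dz": the shift along the tool's x, y, z in mm; "turn": the turn about the tool's z in rad; "hand": the opening, from 0 (shut) to 1 (fully open). A call has 1 to 5 rows; each row shifts and turns the commanded pose from where the row before left it, along the tool's axes as they then stand; what a row does not reach is not made up. A row lasts 1/8 s, in which the tool goes at most 62.5 mm and 10.7 degrees, less where a joint would pass 70% of its speed; a pose out of reach is approached as far as the arm can. A call with a gripper value outside its range is refused whole. The fingers move at their own pace and stop on an object; the grip force is fixed at half the most. Time passes only in rows, so rows that do not move let the fingers close. It gives the time, the measured TCP pose, the force, the opening and the grip force at its end, in the units of the state.
- read_state(): the state, without advancing time (a new reading comes with each control period).
- camera(name): name is "side" or "top" or "wrist"; returns (picture, depth): 400x640x3 uint8, red, green, blue; 400x640 float32, m along the optical axis (not along the pixel's ray), 0 where there is no reading.
- camera_params(name): a dict with "fx", "fy", "cx", "cy" (pixels), "dist" ([k1, k2, p1, p2, k3] as OpenCV has them; the pictures are not rectified), "rvec" (rotation vector, rad) and "tvec" (3), from world to camera coordinates, as OpenCV has them; the wrist camera has in their place "tool_from_camera" (4x4, takes a point from camera to tool coordinates, whose origin is the TCP and whose axes are the flange's). Camera axes: x right, y down, z forward; pixel columns grow to the right and rows downward; lengths in m; the calibration is good to about 2 mm. A picture is of the moment at which its call begins: read the wrist's pose just before it. camera_params takes no time and is no camera call.
- close_job(): hands the job in; it is judged then, once.
The state is a dict: "clock": time; "qpos": joint angles; "qd": joint speeds; "effort": joint torques, N m; "tool_pos": TCP position; "ee_rot": TCP orientation; "wrist_force": force on the tool from outside, world axes, zero at the start; "moment": the same for the moment, N m; "gripper_width": opening from 0.0 (shut) to 1.0 (fully open); "gripper_force": force on a finger pad.
Only numpy, scipy, OpenCV 4.12 (cv2) and the standard library are available. Lean on these libraries where they do the work, as an engineer would, in place of code of your own. Each camera call takes 0.05 s, during which the arm holds its last target. There are 200 camera calls.

## Task

Close up the dust extractor's filter box: turn the quarter-turn stud on its frame until its wing head points the way the panel's slot will lie, then lift the loose access panel by its handle and fit it over the stud and the two locating pins. Press it down against the sprung rubber seal until it is flush on the frame and finish while still holding it pressed there, so that I can lock the stud; do not let go. Leave the other things on the bench where they are.

Things in the scene. Friction and masses are not known exactly. Their poses are not given: they have to be found in the camera images.
- filter_box: Grey open-topped filter box, fixed; pleated filter inside. Origin: centre of underside, z up. Its frame, a flat flange 172 x 184 mm (x, y), is 66 mm above. On it: the turning stud at own x -62 mm, y 0 (robot's side); two fixed 8 mm pins, 17 mm high, tapered tips, at x +64, y +-56 mm. Hose spigot 30 mm long at the back (+x). The panel fits with its axes parallel to the box's, centred on the frame.
- frame_centre (a point): Centre of the box's frame, on the frame's top face (66 mm above the bench); axes of the box.
- stud (a joint): Angle of the stud about the vertical, rad, counter-clockwise from above. 0: the wing head lies along the box's y axis, in line with the slot of the fitted panel; +-1.57: crosswise. It turns both ways to +-1.75, slight friction (0.04 N m), stays where left. The panel passes over the head only within about 0.2 rad of 0; otherwise it rests on top of it.
- stud_head (a point): Middle of the stud's steel wing head, on its axis, 81 mm above the bench. Head 30 mm long, 9 mm wide between flat sides, 16.5 mm high (7 to 23.5 mm above the frame; top 3.5 mm stepped in to 6 x 25 mm), on an 8 mm round shank. The point turns with the stud: its y is the head's length, its x the width between the flats.
- seal (a joint): Compression of the black rubber seal round the box's opening, m. 0: stands 4 mm proud of the frame; 0.004: level with it. It springs back: it yields from about 5 N and carries 13 N fully down, of which the panel's weight gives about 3 N, so a push of 10 to 15 N on the panel holds it down.
- access_panel: Loose flat grey sheet-metal panel, 156 x 168 x 5 mm (x, y, z), about 0.3 kg, lying flat, handle up. Origin: centre of underside. Slot 15 mm (x) by 36 mm (y) at own x -62 mm, y 0, for the stud's head; two 13 mm round holes at x +64, y +-56 mm for the pins. Pressed home, its underside is on the frame, 66 mm above the bench, the wing head standing out above it.
- panel_handle (a point): Middle of the black bow handle's grip bar, 34 mm above the panel's underside, over the panel's centre. The bar is 12 mm wide (panel x), 100 mm long (panel y), 16 mm high, flat-sided, its top 42 mm above the panel's underside.
- panel_slot (a point): Centre of the panel's slot, at the panel's underside; axes of the panel.
- water_bottle: Bystander: clear water bottle, 65 mm across, 207 mm high; origin under its centre.
- sanding_block: Bystander: sanding block, 66 x 116 x 34 mm; origin under its centre.
- offcut_0: Bystander: small dark wood offcut, 22 x 45 x 14 mm; origin under its centre.
- screwdriver: Bystander: screwdriver with yellow handle, 226 mm long, lying on the bench; origin at the blade's tip.

How it is judged:
On the way, in this order (a step that is already met when the one before it is completed fails the run):
1. the stud's wing head is turned in line with the box's y axis (within 0.2 rad), while the panel still lies on the bench (value of joint stud between -0.2 and 0.2 rad and height (world z) of access_panel below 0.02 m), for 0.2 s.
2. the panel is lifted clear above the frame (height (world z) of access_panel above 0.085 m), for 0.1 s.
At the end, for the whole second after the job is handed in: The aligned stud (within 0.2 rad) stands through the slot; the panel sits flush on the frame (6 mm, 0.08 rad, tilt 0.03 rad; gap under 1.8 mm) with the seal compressed more than 2.5 mm, the fingers still pressing on the panel or its handle (over 3 N) through the last second (value of joint stud between -0.2 and 0.2 rad and horizontal distance between panel_slot and stud_head below 0.006 m and horizontal distance between access_panel and frame_centre below 0.006 m and angle between the x axis of access_panel and the x axis of filter_box, either way round below 0.08 rad and z of access_panel in the frame of frame_centre below 0.0018 m and angle between access_panel's own z axis and vertical below 0.03 rad and value of joint seal above 0.0025 m and contact force between the fingers and access_panel above 3 N); the arm keeps its last pose, push and grip.
It fails at once if the water bottle is shifted by more than 30 mm (distance of water_bottle from where it was at the start of the episode above 0.03 m).
It fails at once if the sanding block is shifted by more than 30 mm (distance of sanding_block from where it was at the start of the episode above 0.03 m).
It fails at once if the small wood offcut is shifted by more than 30 mm (distance of offcut_0 from where it was at the start of the episode above 0.03 m).
It fails at once if the screwdriver is shifted by more than 30 mm (distance of screwdriver from where it was at the start of the episode above 0.03 m).
It also fails if it takes over 51 s, if anything falls off the work surface, if the arm or the gripper's body presses on something with over 40 N, if the wrist force passes 120 N, or if a joint passes its speed limit or range.

## Working session

There is one attempt and no reset: what is moved stays moved. The work goes in short steps, Python scripts to look and compute and a shell command to move; the robot and the scene stay as the last step left them, time stands still between calls to the robot, and variables do not carry over. Pictures are saved under pics/ and viewed, at most 10 in all, crops included, and the job is handed in when it is done.

```bash
mkdir -p pics
cat > h.py <<'E'
import numpy as np,cv2
from plant import read_state,camera,camera_params,close_job
from scipy.spatial.transform import Rotation as R
def cam(name):
    s=read_state(); p=camera_params(name); im,d=camera(name)
    K=np.array([[p['fx'],0,p['cx']],[0,p['fy'],p['cy']],[0,0,1]]);D=np.array(p['dist'],float)
    if name=='wrist':
        T=np.eye(4);T[:3,:3]=R.from_quat(s['ee_rot']).as_matrix();T[:3,3]=s['tool_pos'];T=T@np.array(p['tool_from_camera'])
    else:
        Rm=cv2.Rodrigues(np.array(p['rvec'],float))[0];T=np.eye(4);T[:3,:3]=Rm.T;T[:3,3]=-Rm.T@np.array(p['tvec'],float).ravel()
    return im,d,K,D,T
def rays(c,uv):
    n=cv2.undistortPoints(np.array(uv,float).reshape(-1,1,2),c[2],c[3]).reshape(-1,2)
    return np.c_[n,np.ones(len(n))]@c[4][:3,:3].T
def onplane(c,uv,z):
    r=rays(c,uv);o=c[4][:3,3];return o+r*((z-o[2])/r[:,2])[:,None]
def cloud(c):
    im,d=c[:2];v,u=np.mgrid[0:400,0:640];r=rays(c,np.c_[u.ravel(),v.ravel()])
    P=c[4][:3,3]+r*d.reshape(-1,1);P[d.ravel()==0]=np.nan;return P.reshape(400,640,3)
def save(n,im): cv2.imwrite('pics/'+n+'.png',np.ascontiguousarray(im[:,:,::-1]))
E
python3 - <<'E'
from h import *
import pickle
s=read_state();print(s)
c=cam('top');save('top0',c[0]);pickle.dump(c,open('top0.pkl','wb'));print(c[4][:3,3])
c=cam('side');save('side0',c[0]);pickle.dump(c,open('side0.pkl','wb'));print(c[4])
E
```

```text
{'clock': 0.0, 'qpos': array([-1.36477313e+00,  4.87087899e-02,  9.75686787e-02,  1.62198396e+00,
       -1.04362814e-05,  1.44300338e+00]), 'qd': array([-0.00037949, -0.00117304,  0.00070582, -0.00016898, -0.00230776,
       -0.00109007]), 'effort': array([-9.85793777e-04, -3.38779664e+01,  3.20016789e+01,  2.04718870e-02,
       -3.39760772e-04,  1.22027700e-06]), 'tool_pos': array([ 0.17188671, -0.49545571,  0.24712431]), 'ee_rot': array([ 9.86102486e-01,  1.66134077e-01, -5.07274749e-05, -1.16277613e-03]), 'wrist_force': array([0.68104497, 0.55614738, 0.35190517]), 'moment': array([ 0.00094493,  0.06634071, -0.01241693]), 'gripper_force': 0.0, 'gripper_width': 1.002378237869607}
[ 0.45863373 -0.11302401  0.90374382]
[[-0.87561175 -0.29034033  0.38601368  0.03104312]
 [-0.48298697  0.53499847 -0.69318123  0.834968  ]
 [-0.00525826 -0.79339721 -0.60868154  0.90221169]
 [ 0.          0.          0.          1.        ]]
```

View pics/top0.png

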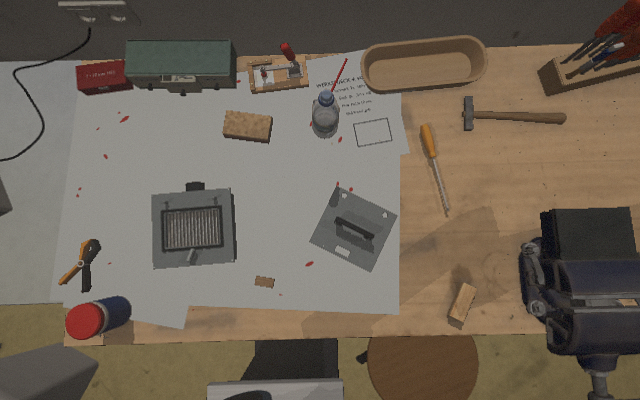

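View pics/side0.png

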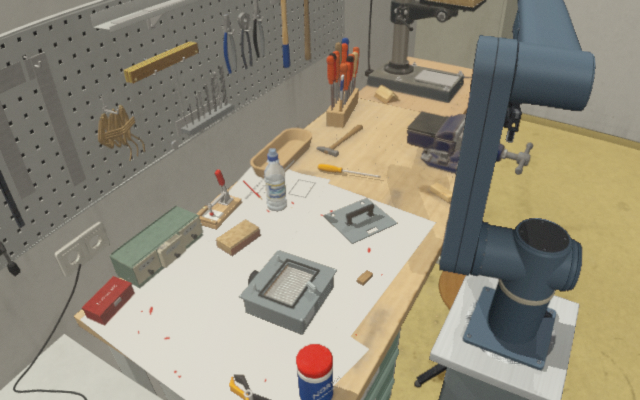

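The top view shows the box around (193,228), with its stud at (192,256). The panel is around (354,229), slot at (342,252), rotated about 25°. The bottle is at (325,115), clear of the work.

Run:
```python
from h import *
import pickle
c=pickle.load(open('top0.pkl','rb'));P=cloud(c);Z=P[...,2];im=c[0].astype(int)
print(Z[200,160],Z[228,350],Z[256,192],Z[232,355], P[300,330])
def box(m,n,z):
    m=m.astype(np.uint8);k,l,st,ce=cv2.connectedComponentsWithStats(m);i=1+np.argmax(st[1:,4]);
    v,u=np.nonzero(l==i);X=onplane(c,np.c_[u,v],z)[:,:2].astype(np.float32)*1000
    r=cv2.minAreaRect(X);print(n,r,st[i,4]);return r
roi=np.zeros((400,640),bool);roi[150:300,130:260]=1
box(roi&(Z>.055)&(Z<.075),'frame',.066)
roi=np.zeros((400,640),bool);roi[170:285,300:405]=1
box(roi&(im.sum(2)<420),'panel',.005)
box(roi&(im.sum(2)<130),'handle',.042)
print('panel Z',np.nanmedian(Z[215:222,350:370]))
# slot & stud
print(onplane(c,[[342,252]],.005),onplane(c,[[192,256]],.0895), onplane(c,[[264,282]],.014))
cr=np.hstack([cv2.resize(c[0][180:275,145:240],(400,400),interpolation=2),cv2.resize(c[0][180:275,305:400],(400,400),interpolation=2)]);save('crop0',cr)
```

```text
0.06541061293101602 0.039193374601368736 0.08319825606129494 0.005864558384020113 [ 3.34621046e-01 -1.36772332e-01 -2.53713347e-04]
frame ((520.4752807617188, 176.93560791015625), (185.63743591308594, 185.85301208496094), 3.2141873836517334) 4258
panel ((512.186767578125, -200.78448486328125), (171.8055419921875, 170.82530212402344), 62.02223587036133) 4365
handle ((485.3644714355469, -229.0120849609375), (23.881956100463867, 14.75658893585205), 61.599815368652344) 38
panel Z 0.004469159864209704
[[ 0.44787006 -0.16976597  0.005     ]] [[0.44981485 0.16690333 0.0895    ]] [[0.38255138 0.01966794 0.014     ]]
```

View pics/crop0.png

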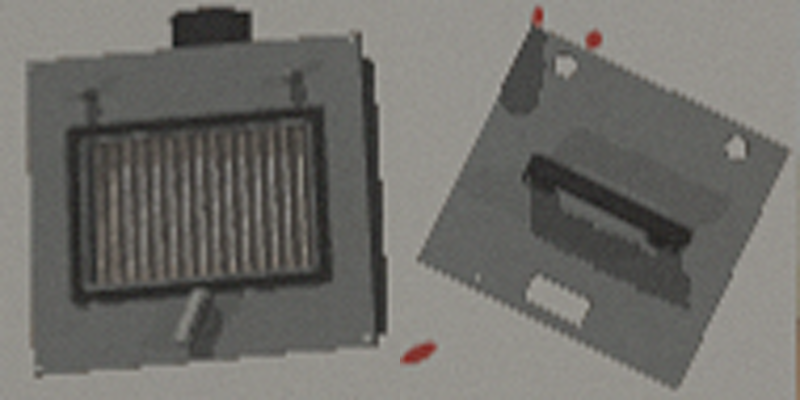

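The crop confirms the wing head is well off line, roughly +1.1 rad. The box is yawed about +4° and the panel about -26°. I'll go above the stud for a close look.

```bash
python3 -m pendant '[{"dx":40,"dy":-45},{"dx":40,"dy":-45},{"dx":40,"dy":-45},{"dx":40,"dy":-45},{"dx":40,"dy":-45}]' >/dev/null
python3 -m pendant '[{"dx":40,"dy":-45},{"dx":40,"dy":-45},{"dx":40,"dy":-45},{"dx":40,"dy":-45},{"dx":40,"dy":-45}]' 
python3 -m pendant '[{"dx":40,"dy":-45},{"dx":40,"dy":-45},{"turn":-0.18},{"turn":-0.18},{"turn":-0.18}]' >/dev/null
python3 -m pendant '[{"turn":-0.18},{"turn":-0.18},{"turn":-0.18},{"turn":-0.18},{"turn":-0.18}]' >/dev/null
python3 -m pendant '[{"turn":-0.18},{"turn":-0.18},{"turn":-0.18},{"turn":-0.18},{"turn":-0.18}]'
python3 - <<'E'
from h import *
import pickle
s=read_state();print(s['qpos'],s['tool_pos'],s['clock']);print(camera_params('wrist')['tool_from_camera'])
c=cam('wrist');save('w1',c[0]);pickle.dump(c,open('w1.pkl','wb'))
E
```

```text
[-1.36477278e+00  4.86635211e-02  9.77394366e-02  1.62199251e+00
 -1.66831474e-06  1.44299843e+00] [ 0.17190127 -0.49551173  0.24723346] 0.1
[[-5.39980704e-05 -9.60306457e-01 -2.78947139e-01  7.19220998e-02]
 [ 9.99999665e-01 -2.79810253e-04  7.69699741e-04 -5.58188496e-04]
 [-8.17199900e-04 -2.78947004e-01  9.60306150e-01 -1.25067203e-01]
 [ 0.00000000e+00  0.00000000e+00  0.00000000e+00  1.00000000e+00]]validation failed for argument at $[0]...
validation failed for argument at $[0]...
validation failed for argument at $[0]...
validation failed for argument at $[0]...
validation failed for argument at $[0]...
```

View pics/w1.png

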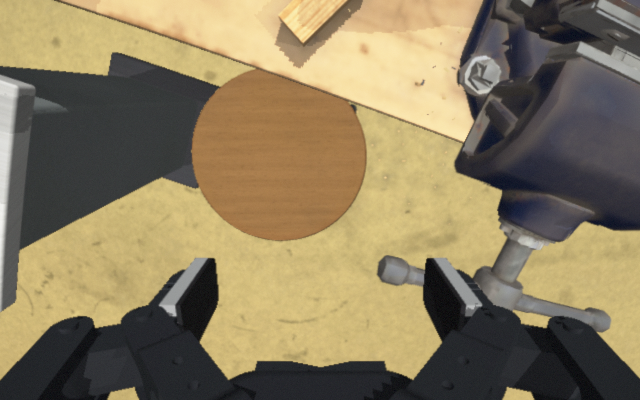

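The image shows only the stool and vise because the arm hasn't moved: the rows were refused, probably because every key is required.

```bash
python3 -m pendant '[{"dx":40,"dy":-45,"dz":0,"turn":0,"hand":1},{"dx":40,"dy":-45,"dz":0,"turn":0,"hand":1}]'
```

```text
clock: 0.4
tool_pos: [0.2182, -0.3835, 0.2473]
ee_rot: [0.986, 0.165, 0.0, -0.001]
wrist_force: [0.9, 0.5, -0.2]
gripper_width: 1.0
gripper_force: 0.0
```

```bash
python3 -m pendant '[{"dx":40,"dy":-45,"dz":0,"turn":0,"hand":1},{"dx":40,"dy":-45,"dz":0,"turn":0,"hand":1},{"dx":40,"dy":-45,"dz":0,"turn":0,"hand":1},{"dx":40,"dy":-45,"dz":0,"turn":0,"hand":1},{"dx":40,"dy":-45,"dz":0,"turn":0,"hand":1}]' | head -2
python3 -m pendant '[{"dx":40,"dy":-45,"dz":0,"turn":0,"hand":1},{"dx":40,"dy":-45,"dz":0,"turn":0,"hand":1},{"dx":40,"dy":-45,"dz":0,"turn":0,"hand":1},{"dx":40,"dy":-45,"dz":0,"turn":0,"hand":1},{"dx":40,"dy":-45,"dz":0,"turn":0,"hand":1}]' | head -2
python3 -m pendant '[{"dx":0,"dy":0,"dz":0,"turn":-0.18,"hand":1},{"dx":0,"dy":0,"dz":0,"turn":-0.18,"hand":1},{"dx":0,"dy":0,"dz":0,"turn":-0.18,"hand":1},{"dx":0,"dy":0,"dz":0,"turn":-0.18,"hand":1},{"dx":0,"dy":0,"dz":0,"turn":-0.18,"hand":1}]' >/dev/null
python3 -m pendant '[{"dx":0,"dy":0,"dz":0,"turn":-0.18,"hand":1},{"dx":0,"dy":0,"dz":0,"turn":-0.18,"hand":1},{"dx":0,"dy":0,"dz":0,"turn":-0.18,"hand":1},{"dx":0,"dy":0,"dz":0,"turn":-0.18,"hand":1},{"dx":0,"dy":0,"dz":0,"turn":-0.18,"hand":1}]' >/dev/null
python3 -m pendant '[{"dx":0,"dy":0,"dz":0,"turn":-0.18,"hand":1},{"dx":0,"dy":0,"dz":0,"turn":-0.18,"hand":1},{"dx":0,"dy":0,"dz":0,"turn":-0.18,"hand":1},{"dx":0,"dy":0,"dz":0,"turn":0,"hand":1}]'
python3 - <<'E'
from h import *
import pickle
s=read_state();print(s['qpos'],s['tool_pos'],s['clock'])
c=cam('wrist');save('w2',c[0]);pickle.dump(c,open('w2.pkl','wb'))
E
```

```text
clock: 1.02
tool_pos: [0.3336, -0.1049, 0.2481]
clock: 1.65
tool_pos: [0.4489, 0.1735, 0.2481]
clock: 3.4
tool_pos: [0.4484, 0.1714, 0.2479]
ee_rot: [0.233, 0.973, -0.0, -0.0]
wrist_force: [-0.2, 0.3, -0.1]
gripper_width: 1.001
gripper_force: 0.0
[ 2.25279306e-01 -6.81152843e-02 -1.68005520e-02  1.62292531e+00
 -3.31058579e-05  6.95176761e-01] [0.44836069 0.17137465 0.24791609] 3.4
```

View pics/w2.png

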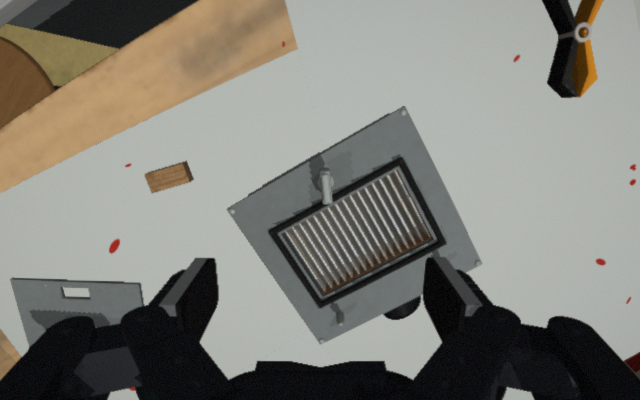

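The wrist view shows the frame corners at (230,211), (405,107), (480,264) and (321,343). The wing head runs from (322,168) to (329,204).

Run:
```python
from h import *
import pickle
c=pickle.load(open('w2.pkl','rb'));P=cloud(c)
q=onplane(c,[[230,211],[405,107],[480,264],[321,343]],.066);print(q)  # near-right(-y), near-left?, 
print(np.linalg.norm(q-np.roll(q,-1,0),axis=0*0+1),q.mean(0))
e=q[2]-q[1];print('yaw est',[np.arctan2(*(a[[1,0]])) for a in (q[2]-q[1],q[3]-q[0])],np.arctan2(-(q[1]-q[0])[0],(q[1]-q[0])[1]))
g=c[0].astype(int).sum(2)
Z=P[...,2];m=np.zeros(Z.shape,np.uint8);s=np.s_[155:215,305:345];m[s]=((Z[s]>.078)&(Z[s]<.1))
v,u=np.nonzero(m);X=P[v,u];print(len(v),np.median(X,0))
r=cv2.minAreaRect((X[:,:2]*1000).astype(np.float32));print(r)
pc=X[:,:2]-X[:,:2].mean(0);w,V=np.linalg.eigh(pc.T@pc);print(X.mean(0),np.arctan2(V[1,1],V[0,1]),np.percentile(X[:,2],[5,50,95]))
a=onplane(c,[[322,170],[328,203]],.0895);print(a)
save('s2',cv2.resize(c[0][140:230,260:400],(700,450),interpolation=2))
```

```text
[[0.43749997 0.08448016 0.066     ]
 [0.42489388 0.26516276 0.066     ]
 [0.59436462 0.27307248 0.066     ]
 [0.60487661 0.09372662 0.066     ]]
[0.18112182 0.16965522 0.17965367 0.16763185] [0.51540877 0.17911051 0.066     ]
yaw est [np.float64(0.04663923522388878), np.float64(0.055187297482044664)] 0.06965633816085079
372 [0.45102597 0.17605248 0.08751503]
((452.49847412109375, 175.45899963378906), (8.993982315063477, 30.044389724731445), 69.10256958007812)
[0.45133636 0.17596779 0.08677091] 2.7781296069927235 [0.08303522 0.08751503 0.08969664]
[[0.43743321 0.17953286 0.0895    ]
 [0.46495129 0.17126973 0.0895    ]]
```

View pics/s2.png

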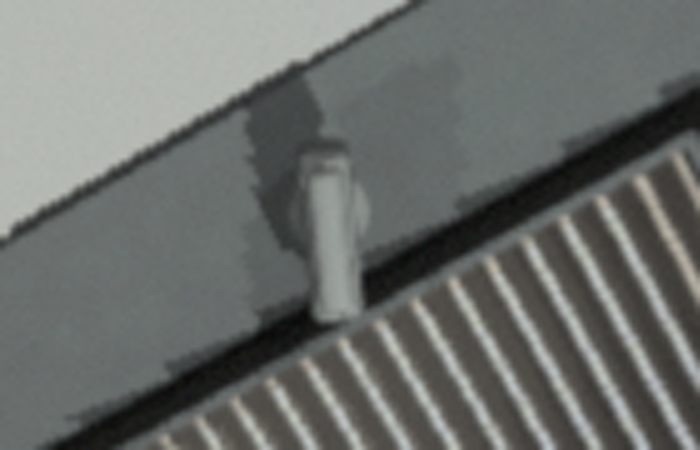

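Measured head centre is (0.4522, 0.1755), size 30×9 mm, stud at about +1.15 rad. This agrees with the frame centre (0.5155, 0.179), yaw 0.06. Descend and grip.

```bash
python3 -m pendant '[{"dx":-1.5,"dy":5.4,"dz":40,"turn":-0.105,"hand":1},{"dx":0,"dy":0,"dz":40,"turn":0,"hand":0.6},{"dx":0,"dy":0,"dz":40,"turn":0,"hand":0.6},{"dx":0,"dy":0,"dz":25,"turn":0,"hand":0.6},{"dx":0,"dy":0,"dz":13,"turn":0,"hand":0.6}]'
python3 -m pendant '[{"dx":0,"dy":0,"dz":0,"turn":0,"hand":0},{"dx":0,"dy":0,"dz":0,"turn":0,"hand":0},{"dx":0,"dy":0,"dz":0,"turn":0,"hand":0},{"dx":0,"dy":0,"dz":0,"turn":0,"hand":0},{"dx":0,"dy":0,"dz":0,"turn":0,"hand":0}]'
```

```text
clock: 4.08
tool_pos: [0.4511, 0.1753, 0.0883]
ee_rot: [0.181, 0.983, -0.001, -0.001]
wrist_force: [0.1, -0.6, 0.6]
gripper_width: 0.598
gripper_force: 0.0
clock: 4.7
tool_pos: [0.4529, 0.1743, 0.092]
ee_rot: [0.181, 0.983, -0.001, 0.001]
wrist_force: [-1.8, -4.4, 3.3]
gripper_width: 0.088
gripper_force: 60.2
```

```bash
python3 -m pendant '[{"dx":0,"dy":0,"dz":0,"turn":0.16,"hand":0},{"dx":0,"dy":0,"dz":0,"turn":0.16,"hand":0},{"dx":0,"dy":0,"dz":0,"turn":0.16,"hand":0},{"dx":0,"dy":0,"dz":0,"turn":0.16,"hand":0},{"dx":0,"dy":0,"dz":0,"turn":0.16,"hand":0}]'
python3 -m pendant '[{"dx":0,"dy":0,"dz":0,"turn":0.16,"hand":0},{"dx":0,"dy":0,"dz":0,"turn":0.16,"hand":0},{"dx":0,"dy":0,"dz":0,"turn":0.03,"hand":0},{"dx":0,"dy":0,"dz":0,"turn":0,"hand":0},{"dx":0,"dy":0,"dz":0,"turn":0,"hand":0}]'
python3 -m pendant '[{"dx":0,"dy":0,"dz":0,"turn":0,"hand":0.6},{"dx":0,"dy":0,"dz":0,"turn":0,"hand":0.6},{"dx":0,"dy":0,"dz":-40,"turn":0,"hand":0.6},{"dx":0,"dy":0,"dz":-60,"turn":0,"hand":1},{"dx":0,"dy":0,"dz":-60,"turn":0,"hand":1}]'
python3 -m pendant '[{"dx":0,"dy":0,"dz":0,"turn":0,"hand":1}]'
python3 - <<'E'
from h import *
import pickle
s=read_state();print(s['qpos'],s['tool_pos'],s['clock'])
c=cam('wrist');save('w3',c[0]);pickle.dump(c,open('w3.pkl','wb'))
E
```

```text
clock: 5.32
tool_pos: [0.4524, 0.1737, 0.092]
ee_rot: [0.552, 0.834, -0.002, 0.001]
wrist_force: [-2.9, -5.8, 4.2]
gripper_width: 0.086
gripper_force: 60.4
clock: 5.95
tool_pos: [0.452, 0.1736, 0.092]
ee_rot: [0.687, 0.727, -0.002, 0.002]
wrist_force: [-4.8, -6.1, 6.2]
gripper_width: 0.085
gripper_force: 60.4
clock: 6.58
tool_pos: [0.4523, 0.1759, 0.252]
ee_rot: [0.686, 0.727, 0.0, -0.0]
wrist_force: [1.0, 0.4, 0.5]
gripper_width: 0.988
gripper_force: 0.0
clock: 6.7
tool_pos: [0.4557, 0.1767, 0.2573]
ee_rot: [0.686, 0.727, 0.006, 0.003]
wrist_force: [0.8, 0.3, 0.0]
gripper_width: 1.001
gripper_force: 0.0
[ 2.32281355e-01 -5.81047750e-02  1.14397029e-02  1.62681876e+00
  6.12392102e-04  1.74483133e+00] [0.45569662 0.17672951 0.25734307] 6.7
```

View pics/w3.png

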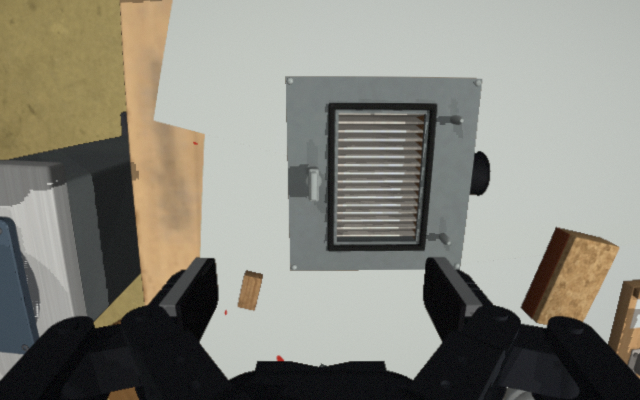

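The wing head at (314,184) now lies along the box's y axis. Pin tips are at about (459,119) and (445,239). I'll measure the frame and head again from here.

Run:
```python
from h import *
import pickle
c=pickle.load(open('w3.pkl','rb'));P=cloud(c);Z=P[...,2]
q=onplane(c,[[287,77],[481,79],[460,270],[291,270]],.066)
print(np.round(q,4),q.mean(0),[np.linalg.norm(q[i]-q[(i+1)%4]) for i in range(4)])
print('yaw',np.arctan2(*(q[1]-q[0])[[1,0]]),np.arctan2(*(q[2]-q[3])[[1,0]]))
m=np.zeros(Z.shape,np.uint8);s=np.s_[155:215,300:328];m[s]=((Z[s]>.078)&(Z[s]<.1))
v,u=np.nonzero(m);X=P[v,u];r=cv2.minAreaRect((X[:,:2]*1000).astype(np.float32));print(r)
for s in (np.s_[105:130,440:470],np.s_[225:250,430:460]):
    z=Z[s];k=z>.074;print(k.sum(),P[s][k].mean(0),P[s][k].max(0), np.argwhere(k).mean(0))
```

```text
[[0.4255 0.2647 0.066 ]
 [0.5943 0.2743 0.066 ]
 [0.6062 0.0906 0.066 ]
 [0.4354 0.0826 0.066 ]] [0.51536404 0.17807872 0.066     ] [np.float64(0.16911367795733667), np.float64(0.18410526113324546), np.float64(0.1709535000033692), np.float64(0.18238987925476796)]
yaw 0.05669408132654127 0.046689947347674204
((453.05224609375, 175.65911865234375), (7.951674461364746, 29.867156982421875), 3.0925991535186768)
79 [0.57390503 0.23856581 0.07884127] [0.5773898  0.24246129 0.08337767] [14.64556962 18.        ]
64 [0.58082375 0.12754204 0.07904995] [0.58458729 0.13036509 0.08324329] [15.171875 16.140625]
```

```bash
python3 -m pendant '[{"dx":-54,"dy":3.6,"dz":0,"turn":0,"hand":1},{"dx":-54,"dy":3.6,"dz":0,"turn":0,"hand":1},{"dx":-54,"dy":3.6,"dz":0,"turn":0,"hand":1},{"dx":-54,"dy":3.6,"dz":0,"turn":0,"hand":1},{"dx":-54,"dy":3.6,"dz":0,"turn":0,"hand":1}]' >/dev/null
python3 -m pendant '[{"dx":-54,"dy":3.6,"dz":0,"turn":0,"hand":1},{"dx":-54,"dy":3.6,"dz":0,"turn":0,"hand":1},{"dx":0,"dy":0,"dz":0,"turn":0.17,"hand":1},{"dx":0,"dy":0,"dz":0,"turn":0.17,"hand":1},{"dx":0,"dy":0,"dz":0,"turn":0.17,"hand":1}]' >/dev/null
python3 -m pendant '[{"dx":0,"dy":0,"dz":0,"turn":0,"hand":1},{"dx":0,"dy":0,"dz":0,"turn":0,"hand":1}]'
python3 - <<'E'
from h import *
import pickle
s=read_state();print(s['qpos'],s['tool_pos'],s['clock'])
c=cam('wrist');save('w4',c[0]);pickle.dump(c,open('w4.pkl','wb'))
E
```

```text
clock: 8.25
tool_pos: [0.4991, -0.2, 0.2492]
ee_rot: [0.847, 0.532, -0.0, -0.001]
wrist_force: [0.4, 0.3, 0.9]
gripper_width: 1.001
gripper_force: 0.0
[-5.05918548e-01  8.34016219e-02  1.38195123e-01  1.62733455e+00
  1.45029793e-04  1.51431126e+00] [ 0.49913904 -0.199999    0.24921365] 8.25
```

View pics/w4.png

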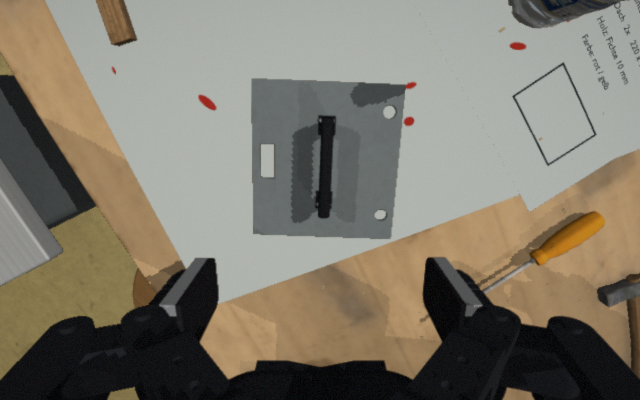

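The panel corners are at (251,79), (406,85), (390,239) and (254,235). Its slot is at (267,161), the holes at (390,112) and (380,215), and the handle runs from (327,117) to (323,216).

Run:
```python
from h import *
import pickle
c=pickle.load(open('w4.pkl','rb'));P=cloud(c);Z=P[...,2]
q=onplane(c,[[251,79],[406,85],[390,239],[254,235]],.005);print(np.round(q.mean(0),4),[round(np.linalg.norm(q[i]-q[(i+1)%4]),4) for i in range(4)])
k=onplane(c,[[267,161],[390,112],[380,215]],.005);print(k)
m=(k[1]+k[2])/2;a=m-k[0];print('len',np.linalg.norm(a),'yaw',np.arctan2(a[1],a[0]),'ctr',k[0]+a*62/126)
mk=np.zeros(Z.shape,np.uint8);s=np.s_[100:230,300:350];mk[s]=(Z[s]>.037)&(Z[s]<.05)
v,u=np.nonzero(mk);X=P[v,u];r=cv2.minAreaRect((X[:,:2]*1000).astype(np.float32));print(r,np.median(X[:,2]))
s=read_state();t=s['ee_rot'];print('tooly',np.arctan2(*R.from_quat(t).as_matrix()[[1,0],1]))
```

```text
[ 0.5059 -0.1986  0.005 ] [np.float64(0.1561), np.float64(0.1671), np.float64(0.1541), np.float64(0.1679)]
[[ 0.45151386 -0.16882234  0.005     ]
 [ 0.58906892 -0.17865387  0.005     ]
 [ 0.53595437 -0.27673055  0.005     ]]
len 0.12564303062400792 yaw -0.48764722310052316 ctr [ 0.50613182 -0.19779005  0.005     ]
((506.2796325683594, -197.15823364257812), (98.80426788330078, 11.99935245513916), 62.096370697021484) 0.04108723403180778
tooly -0.44989331681270894
```

```bash
python3 -m pendant '[{"dx":5.3,"dy":5.3,"dz":50,"turn":0.037,"hand":0.7},{"dx":0,"dy":0,"dz":50,"turn":0,"hand":0.7},{"dx":0,"dy":0,"dz":50,"turn":0,"hand":0.7},{"dx":0,"dy":0,"dz":40,"turn":0,"hand":0.7},{"dx":0,"dy":0,"dz":26,"turn":0,"hand":0.7}]'
python3 -m pendant '[{"dx":0,"dy":0,"dz":0,"turn":0,"hand":0.7},{"dx":0,"dy":0,"dz":0,"turn":0,"hand":0},{"dx":0,"dy":0,"dz":0,"turn":0,"hand":0},{"dx":0,"dy":0,"dz":0,"turn":0,"hand":0},{"dx":0,"dy":0,"dz":0,"turn":0,"hand":0}]'
python3 -m pendant '[{"dx":0,"dy":0,"dz":-30,"turn":0,"hand":0},{"dx":0,"dy":0,"dz":-40,"turn":0,"hand":0},{"dx":0,"dy":0,"dz":-40,"turn":0,"hand":0},{"dx":0,"dy":0,"dz":-30,"turn":0,"hand":0},{"dx":0,"dy":0,"dz":0,"turn":0,"hand":0}]'
python3 -c "
from h import *
s=read_state();M=R.from_quat(s['ee_rot']).as_matrix();print(s['tool_pos'],np.arctan2(M[1,1],M[0,1]),M[:,2])"
```

```text
clock: 8.93
tool_pos: [0.5049, -0.1968, 0.0314]
ee_rot: [0.857, 0.516, -0.001, -0.002]
wrist_force: [0.7, -1.5, -0.3]
gripper_width: 0.701
gripper_force: 0.0
clock: 9.55
tool_pos: [0.5077, -0.1985, 0.0364]
ee_rot: [0.857, 0.515, 0.001, 0.001]
wrist_force: [-0.9, 0.1, 5.2]
gripper_width: 0.124
gripper_force: 61.8
clock: 10.18
tool_pos: [0.5082, -0.1988, 0.177]
ee_rot: [0.857, 0.515, 0.002, 0.003]
wrist_force: [0.1, 0.5, -2.7]
gripper_width: 0.122
gripper_force: 60.7
[ 0.5081946  -0.19878479  0.17699516] -0.48895687169072505 [ 0.00522286 -0.00282365 -0.99998237]
```

```bash
python3 -m pendant '[{"dx":0,"dy":0,"dz":0,"turn":-0.136,"hand":0},{"dx":0,"dy":0,"dz":0,"turn":-0.136,"hand":0},{"dx":0,"dy":0,"dz":0,"turn":-0.136,"hand":0},{"dx":0,"dy":0,"dz":0,"turn":-0.138,"hand":0},{"dx":20,"dy":1.5,"dz":0,"turn":0,"hand":0}]' >/dev/null
python3 -m pendant '[{"dx":40,"dy":3,"dz":0,"turn":0,"hand":0},{"dx":42,"dy":3.2,"dz":0,"turn":0,"hand":0},{"dx":42,"dy":3.2,"dz":0,"turn":0,"hand":0},{"dx":42,"dy":3.2,"dz":0,"turn":0,"hand":0},{"dx":42,"dy":3.2,"dz":0,"turn":0,"hand":0}]' >/dev/null
python3 -m pendant '[{"dx":42,"dy":3.2,"dz":0,"turn":0,"hand":0},{"dx":42,"dy":3.2,"dz":0,"turn":0,"hand":0},{"dx":40,"dy":3,"dz":0,"turn":0,"hand":0},{"dx":25,"dy":2,"dz":0,"turn":0,"hand":0},{"dx":0,"dy":0,"dz":0,"turn":0,"hand":0}]'
python3 -m pendant '[{"dx":0,"dy":0,"dz":0,"turn":0,"hand":0},{"dx":0,"dy":0,"dz":0,"turn":0,"hand":0},{"dx":0,"dy":0,"dz":0,"turn":0,"hand":0}]'
python3 - <<'E'
from h import *
import pickle
s=read_state();M=R.from_quat(s['ee_rot']).as_matrix();print(s['tool_pos'],np.arctan2(M[1,1],M[0,1]),M[:,2],s['qpos'])
c=cam('wrist');save('w5',c[0]);pickle.dump(c,open('w5.pkl','wb'))
E
```

```text
clock: 12.05
tool_pos: [0.5119, 0.1826, 0.1725]
ee_rot: [0.686, 0.728, -0.001, -0.001]
wrist_force: [0.4, -0.1, -2.6]
gripper_width: 0.121
gripper_force: 60.6
clock: 12.42
tool_pos: [0.5137, 0.1794, 0.1743]
ee_rot: [0.687, 0.726, -0.0, -0.0]
wrist_force: [-0.4, 0.1, -3.6]
gripper_width: 0.127
gripper_force: 60.6
[0.51370532 0.17944344 0.17427608] 0.055493801033264 [-5.89087725e-05 -2.35308091e-05 -9.99999998e-01] [ 2.12810443e-01  9.34343912e-02  1.61703971e-04  1.47758619e+00
 -1.05579914e-05  1.72811297e+00]
```

View pics/w5.png

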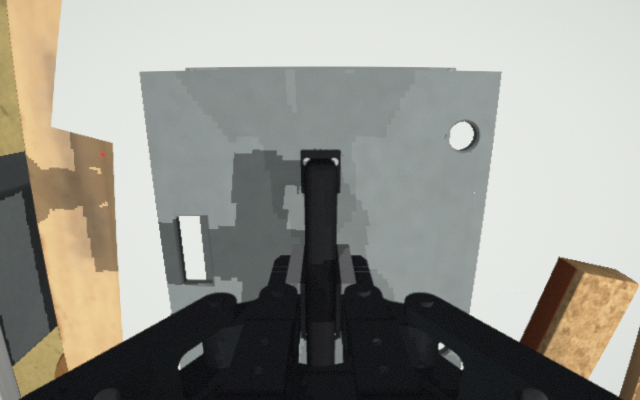

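The far panel edge runs (140,72) to (500,72), with the slot around (194,249) and one hole at (461,136). I'll measure the held panel's pose from these.

Run:
```python
from h import *
import pickle
c=pickle.load(open('w5.pkl','rb'));P=cloud(c);Z=P[...,2]
print('Z top', Z[100:110,170:180].mean(),Z[100:110,400:410].mean(),Z[280,300:301],Z[240,430:440].mean())
A=P[85:290:5,150:490:5].reshape(-1,3);A=A[np.abs(A[:,2]-.143)<.006];B=np.c_[A[:,:2],np.ones(len(A))];co=np.linalg.lstsq(B,A[:,2],rcond=None)[0];print('tilt',co)
z=float(Z[100:110,150:200].mean())
# slot and hole outlines: bright white inside
g=c[0].astype(int).min(2)
for n,sl in (('slot',np.s_[205:295,165:225]),('hole',np.s_[110:160,435:490])):
    X=P[sl];m=(np.abs(X[...,2]-z)>.004)|(X[...,2]==0)|np.isnan(X[...,2])
    v,u=np.nonzero(m);w=onplane(c,np.c_[u+sl[1].start,v+sl[0].start],z)
    r=cv2.minAreaRect((w[:,:2]*1000).astype(np.float32));print(n,r,u.min()+sl[1].start,u.max()+sl[1].start,v.min()+sl[0].start,v.max()+sl[0].start)
e=onplane(c,[[140,72],[500,72]],z);print(e,np.linalg.norm(e[1]-e[0]),np.arctan2(*(e[1]-e[0])[[1,0]]))
y=.056;ctr=e.mean(0)[:2]-.084*np.array([-np.sin(y),np.cos(y)]);print('ctr from edge',ctr)
```

```text
Z top nan 0.14235679892452813 [0.19221985] nan
tilt [0.00033235 0.00141167 0.14189199]
slot ((nan, nan), (0.0, 0.0), 0.0) 166 223 209 294
hole ((nan, nan), (0.0, 0.0), 0.0) 436 482 110 157
[[nan nan nan]
 [nan nan nan]] nan nan
ctr from edge [nan nan]
```

Run:
```python
from h import *
import pickle
c=pickle.load(open('w5.pkl','rb'));z=.1422
e=onplane(c,[[140,72],[500,72]],z);y=np.arctan2(*(e[1]-e[0])[[1,0]]);print(e,np.linalg.norm(e[1]-e[0]),y)
print('ctr edge',e.mean(0)[:2]-.084*np.array([-np.sin(y),np.cos(y)]))
g=c[0].astype(int).min(2)
for n,sl in (('slot',np.s_[205:295,168:225]),('hole',np.s_[110:160,435:488])):
    v,u=np.nonzero(g[sl]>170);u=u+sl[1].start;v=v+sl[0].start
    for zz in (z,z-.005):
        w=onplane(c,np.c_[u,v],zz);r=cv2.minAreaRect((w[:,:2]*1000).astype(np.float32));print(n,zz,np.round(r[0],1),np.round(r[1],1),r[2])
s=onplane(c,[[176,216],[207,215],[212,282],[184,283]],z);print(s)
```

```text
[[0.43242799 0.25830338 0.1422    ]
 [0.58727088 0.26689773 0.1422    ]] 0.15508121971309 0.05544676578719332
ctr edge [0.51450458 0.17872964]
slot 0.1422 [450.7 171.6] [46.3 17.5] 78.3587417602539
slot 0.1372 [448.8 169.1] [47.8 18. ] 78.35873413085938
hole 0.1422 [574.  238.7] [11.7 11.3] 41.110992431640625
hole 0.1372 [576.  238.3] [12.1 11.6] 41.11138153076172
[[0.44484423 0.19350118 0.1422    ]
 [0.45984439 0.19486564 0.1422    ]
 [0.46094856 0.15916431 0.1422    ]
 [0.44655425 0.15763552 0.1422    ]]
```

The slot centre (0.453, 0.176) matches the stud head to within 1 mm, and the panel's yaw matches too. Lower it.

```bash
python3 -m pendant '[{"dx":0,"dy":0.5,"dz":15,"turn":0,"hand":0},{"dx":0,"dy":0,"dz":15,"turn":0,"hand":0},{"dx":0,"dy":0,"dz":12,"turn":0,"hand":0},{"dx":0,"dy":0,"dz":0,"turn":0,"hand":0},{"dx":0,"dy":0,"dz":0,"turn":0,"hand":0}]'
python3 -m pendant '[{"dx":0,"dy":0,"dz":5,"turn":0,"hand":0},{"dx":0,"dy":0,"dz":5,"turn":0,"hand":0},{"dx":0,"dy":0,"dz":0,"turn":0,"hand":0},{"dx":0,"dy":0,"dz":0,"turn":0,"hand":0}]'
python3 -m pendant '[{"dx":0,"dy":0,"dz":4,"turn":0,"hand":0},{"dx":0,"dy":0,"dz":4,"turn":0,"hand":0},{"dx":0,"dy":0,"dz":0,"turn":0,"hand":0},{"dx":0,"dy":0,"dz":0,"turn":0,"hand":0}]'
```

```text
clock: 13.1
tool_pos: [0.5142, 0.1802, 0.1323]
ee_rot: [0.687, 0.727, 0.0, 0.0]
wrist_force: [1.7, -0.0, -2.6]
gripper_width: 0.127
gripper_force: 60.5
clock: 13.6
tool_pos: [0.5142, 0.1802, 0.1223]
ee_rot: [0.687, 0.727, -0.0, -0.0]
wrist_force: [0.6, 0.6, -1.8]
gripper_width: 0.122
gripper_force: 60.7
clock: 14.1
tool_pos: [0.5141, 0.1802, 0.1142]
ee_rot: [0.687, 0.727, -0.0, -0.0]
wrist_force: [-0.8, -0.2, -3.2]
gripper_width: 0.128
gripper_force: 60.7
```

```bash
python3 -m pendant '[{"dx":0,"dy":0,"dz":4,"turn":0,"hand":0},{"dx":0,"dy":0,"dz":2,"turn":0,"hand":0},{"dx":0,"dy":0,"dz":0,"turn":0,"hand":0},{"dx":0,"dy":0,"dz":0,"turn":0,"hand":0}]'
python3 -m pendant '[{"dx":0,"dy":0,"dz":2,"turn":0,"hand":0},{"dx":0,"dy":0,"dz":0,"turn":0,"hand":0},{"dx":0,"dy":0,"dz":0,"turn":0,"hand":0}]'
python3 -m pendant '[{"dx":0,"dy":0,"dz":2,"turn":0,"hand":0},{"dx":0,"dy":0,"dz":0,"turn":0,"hand":0},{"dx":0,"dy":0,"dz":0,"turn":0,"hand":0}]'
```

```text
clock: 14.6
tool_pos: [0.5142, 0.1802, 0.1083]
ee_rot: [0.687, 0.727, -0.0, -0.0]
wrist_force: [0.3, -0.2, -2.4]
gripper_width: 0.128
gripper_force: 60.7
clock: 14.98
tool_pos: [0.5143, 0.1802, 0.1064]
ee_rot: [0.687, 0.727, 0.0, 0.0]
wrist_force: [-0.2, 0.2, -1.5]
gripper_width: 0.129
gripper_force: 60.7
clock: 15.35
tool_pos: [0.5143, 0.1802, 0.1052]
ee_rot: [0.687, 0.727, 0.0, 0.0]
wrist_force: [-2.2, 0.1, 5.0]
gripper_width: 0.126
gripper_force: 61.6
```

```bash
python3 -m pendant '[{"dx":0,"dy":0,"dz":2,"turn":0,"hand":0},{"dx":0,"dy":0,"dz":0,"turn":0,"hand":0},{"dx":0,"dy":0,"dz":0,"turn":0,"hand":0}]'
python3 -m pendant '[{"dx":0,"dy":0,"dz":2,"turn":0,"hand":0},{"dx":0,"dy":0,"dz":0,"turn":0,"hand":0},{"dx":0,"dy":0,"dz":0,"turn":0,"hand":0}]'
```

```text
clock: 15.72
tool_pos: [0.5143, 0.1802, 0.1036]
ee_rot: [0.687, 0.727, 0.0, 0.0]
wrist_force: [-4.6, -0.6, 8.3]
gripper_width: 0.127
gripper_force: 62.1
clock: 16.1
tool_pos: [0.5143, 0.1802, 0.1024]
ee_rot: [0.687, 0.727, 0.0, 0.0]
wrist_force: [-5.4, -1.6, 9.8]
gripper_width: 0.124
gripper_force: 62.4
```

```bash
python3 -m pendant '[{"dx":0,"dy":0,"dz":2,"turn":0,"hand":0},{"dx":0,"dy":0,"dz":0,"turn":0,"hand":0},{"dx":0,"dy":0,"dz":0,"turn":0,"hand":0}]'
python3 -m pendant '[{"dx":0,"dy":0,"dz":1,"turn":0,"hand":0},{"dx":0,"dy":0,"dz":0,"turn":0,"hand":0},{"dx":0,"dy":0,"dz":0,"turn":0,"hand":0}]'
python3 - <<'E'
from h import *
s=read_state();print(s['moment'],s['wrist_force'])
c=cam('wrist');save('w6',c[0]);P=cloud(c)
A=P[60:300:3,100:540:3].reshape(-1,3);A=A[np.abs(A[:,2]-.071)<.006];k=np.r_[np.linalg.lstsq(np.c_[A[:,:2]-[.515,.179],np.ones(len(A))],A[:,2],rcond=None)[0]];print(len(A),k)
d=cam('top');Pd=cloud(d);Q=Pd.reshape(-1,3);Q=Q[(np.abs(Q[:,0]-.515)<.075)&(np.abs(Q[:,1]-.179)<.08)&(np.abs(Q[:,2]-.071)<.008)];k=np.linalg.lstsq(np.c_[Q[:,:2]-[.515,.179],np.ones(len(Q))],Q[:,2],rcond=None)[0];print(len(Q),k)
E
```

```text
clock: 16.48
tool_pos: [0.5143, 0.1802, 0.1023]
ee_rot: [0.687, 0.727, 0.001, 0.001]
wrist_force: [-7.5, -2.4, 17.7]
gripper_width: 0.125
gripper_force: 63.5
clock: 16.85
tool_pos: [0.5144, 0.1802, 0.1023]
ee_rot: [0.687, 0.727, 0.001, 0.001]
wrist_force: [-10.5, -2.2, 21.4]
gripper_width: 0.123
gripper_force: 64.1
[-0.52807521  2.02694979 -0.03995101] [-10.49478492  -2.15589817  21.43835664]
8115 [ 0.00217992 -0.00663967  0.07029298]
2755 [ 0.00355056 -0.00097368  0.07007372]
```

View pics/w6.png

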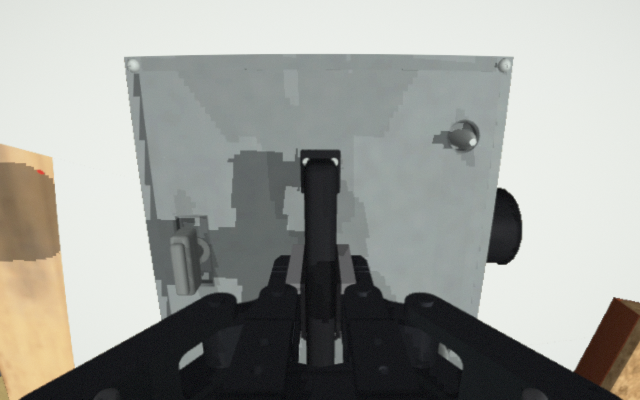

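The wing head at (185,255) stands through the slot, and the pin at (465,135) through its hole. The measured panel top is about 0.070 with tilt under 0.01 rad. The height stopped falling while the force rose, so the panel is flush and held. I'll hand it in.

```bash
python3 -c "
from plant import close_job
print(close_job())"
```

```text
the job is handed in; nothing more can be done
None
```

I turned the stud in line with the panel's slot, fitted the panel over the stud and pins, and handed the job in at about 17 s with the gripper still pressing the panel flush at about 21 N (above the 10–15 N you suggested), so you can lock the stud. No judging result came back.

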